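# Press a freshly glued wallet in the bench nipping press

### The job

The closed wallet lying on the bed of the small screw press has just been glued. Push it gently straight in under the raised platen until it is home against the back fence, then wind the knob down until the platen has just met the wallet, and about an eighth of a turn more, so that it is held firmly but the leather is not crushed. Let go and leave it clamped, with the glue bottle, the bone folder and the wax left standing and lying where they are.

Things in the scene. Friction and masses are not known exactly. Their poses are not given: they have to be found in the camera images.
- press: Small grey two-column screw press, fixed to the bench. Origin: on the spindle axis, at bench height. +x: the way the work goes in, from the open front to the back fence; y across, z up. Columns 18 mm thick at y = -85 and +85 mm, their nuts 131 mm high. The crosshead between them, 95 to 119 mm high, is 32 mm deep (x), with a round boss of 48 mm diameter and a thread nut up to 123 mm
- bed_centre (a point): Point of the bed's top face under the spindle axis, 24 mm above the bench. The steel bed plate is 120 mm wide (y) and runs from 133 mm in front of this point (-x of the press) to 81 mm behind it
- fence (a point): Middle of the face of the back fence, 60 mm behind the spindle axis (+x of the press), 6 mm above the bed; the fence is a steel bar 96 mm long (y), standing 11 mm above the bed
- wallet: Closed black wallet, stiff, flat on the bed, 118 mm long, 96 mm wide, its top 18 mm above the bed, about 85 g. Origin: middle of its underside. Its y axis runs along the length, which lies along the press's x axis within 0.15 rad, either way round. It starts 60 to 85 mm short of home; home, its leading end touches the fence and its origin lies under the spindle axis
- spindle: Rising steel spindle with all it carries: fluted black knob on top (52 mm diameter, 26 mm tall, a small nut 8 mm higher in its middle), platen below. Goes straight down as the knob turns clockwise. Origin: on the axis at the knob's underside, 156 mm above the bench when fully raised
- knob_mid (a point): Middle of the knob, on the axis, 13 mm above the knob's underside; rises and sinks with the spindle
- platen_steel (a point): Middle of the underside of the platen's steel plate (96 mm along x, 92 mm along y, 12 mm thick), 84 mm below the knob's underside, while it hangs free. Grey felt stands out 2 to 9 mm below the steel; how much is not known beforehand. The platen is sprung: after the felt has met the work, each further mm of spindle travel adds about 21 N of pressing force
- knob (a joint): Turn of the knob, rad: 0 with the spindle fully raised, growing clockwise seen from above; each rad lowers it by 3.18 mm (20 mm a turn). Starts between 4.3 and 5.2. Dry friction takes 0.4 Nm to turn it, and each N of pressing force adds 0.0032 Nm; that is about 68 N and 0.22 Nm more for each rad past first contact. It stays where it is left
- lever_press: Green hand lever press of the workshop, not used here and fixed, 160 x 98 mm, its lever 362 mm tall, standing to the right of the screw press: keep arm and hand clear of it. Origin: middle of its underside
- glue_bottle: White squeeze bottle of glue with a blue pointed cap, 48 mm in diameter, 151 mm tall, standing right of the press's front. Origin: middle of its underside
- folder: Bone folder, flat pale strip 22 x 135 x 8 mm, lying on the bench left of the press's front. Origin: middle of its underside
- wax: Cake of yellow wax 36 x 56 x 22 mm on the bench right of the press. Origin: middle of its underside
Things that resemble listed ones, but are neither listed nor needed, are in the scene too. Leave any orange look-alike of the wallet alone.

How it is judged:
On the way, in this order (a step that is already met when the one before it is completed fails the run):
1. the wallet is home against the fence, under the raised platen (x of wallet in the frame of press between -0.009 and 0.009 m and y of wallet in the frame of press between -0.015 and 0.015 m and angle between the y axis of wallet and the x axis of press, either way round below 0.14 rad and contact force between spindle and wallet below 1 N), for 0.2 s.
2. the platen holds the wallet with 32 to 85 N (x of wallet in the frame of press between -0.009 and 0.009 m and y of wallet in the frame of press between -0.015 and 0.015 m and angle between the y axis of wallet and the x axis of press, either way round below 0.14 rad and contact force between spindle and wallet between 32 and 85 N), for 0.3 s.
At the end, for the whole second after the job is handed in: The wallet's middle lies under the spindle axis within 9 mm along the press and 15 mm across it, straight within 0.14 rad, held by the platen with 32 to 85 N, and the knob stands still (all of step 2 and linear speed of wallet below 0.01 m/s and velocity of joint knob below 0.05 rad/s); the robot touches nothing.
It fails at once if the leather is crushed: the platen presses on the wallet with more than 110 N (contact force between spindle and wallet above 110 N).
It fails at once if the wallet is shoved, not pushed gently: more than 35 N between fingers and wallet (contact force between the fingers and wallet above 35 N).
It fails at once if the glue bottle is shifted by more than 30 mm or tipped (distance of glue_bottle from where it was at the start of the episode above 0.03 m or angle between glue_bottle's own z axis and vertical above 0.4 rad).
It fails at once if the bone folder or the wax is shifted by more than 30 mm (distance of any of folder, wax from where it was at the start of the episode above 0.03 m).
It also fails if it takes over 72 s, if anything falls off the work surface, if the arm or the gripper's body presses on something with over 40 N, if the wrist force passes 120 N, or if a joint passes its speed limit or range.

### The arm

A 6-joint arm with a two-finger parallel gripper is mounted at the origin on the work surface; the furniture and walls round the work are solid. World frame = base frame: x ahead of the robot, y to its left, z up, the work surface at z = 0. Lengths are in m, angles in rad, forces in N, time in s.
With the tool pointing down it reaches from about 0.3 to 0.775 m from the base axis. Payload 14.6 kg.
Tool frame: the origin (TCP) lies between the finger pads; the fingertips stand 19 mm ahead of it and the grasp point (between the pads) is the TCP; z points along the fingers, y is the direction in which the jaws open and shut (so a half turn about z gives the same grasp; the last joint's range is limited). The gripper opens to 94 mm and grips with 3 to 60 N. Pads are 16 mm wide; open, the fingers measure 119 mm over their backs; the gripper's body (75 mm by 177 mm) begins 78 mm behind the grasp point.
Start: joints at [-1.237, 0.3, 1.521, -0, 1.321, -0.067], TCP at [0.215, -0.506, 0.224] pointing down, gripper open.
Joint ranges: [-3.03, 3.03], [-0.79, 2.21], [0.23, 2.52], [-1.04, 4.18], [0, 3.07], [-2.55, 2.55]. Speed limits (rad/s): [2.22, 2.22, 2.57, 3.14, 3.14, 3.14].

### API

Orientations are given as [roll, pitch, yaw] about the fixed x, y, z axes, in that order (R = Rz(yaw) Ry(pitch) Rx(roll)).
In Python, from station import telemetry, vision, ctrl gives the robot as it stands. The module is installed in compiled form; this text tells all that it offers.
- The arm moves only by the shell command python3 -m creep 'ROWS' [FORCE]. ROWS is JSON, a list of rows, each a list of 3 entries, a list of its own where there are three numbers: the shift along the tool's x, y, z in units of 50 mm (1.0 is 50 mm), then the turn about the tool's z in units of 8 degrees (1.0 is 8 degrees), then the opening, from 0 (shut) to 1 (fully open). In form: [[[tx, ty, tz], twist, gripper], ...]. A call has 1 to 12 rows; each row is the pose to reach, as a shift and turn from the pose commanded when the call began, along the tool's axes at that moment; what a row does not reach only later rows make up. A row lasts 1/10 s, in which the tool goes at most 50 mm and 8.59 degrees, less where a joint would pass 70% of its speed; a pose out of reach is approached as far as the arm can. A call with a gripper value outside its range is refused whole. The fingers move at their own pace and stop on an object; FORCE is the grip in N (left out, the last holds). Time passes only in rows, so rows that repeat a pose let the fingers close. It gives the time, the measured TCP pose, the force and the opening at its end, in the units of the state.
- telemetry.get_obs(): the state, without advancing time (a new reading comes with each control period).
- vision.camera(name): name is "side" or "top" or "wrist"; returns a dict with "img" (400x640x3 uint8, red, green, blue), "depth" (400x640 float32, m along the optical axis (not along the pixel's ray), 0 where there is no reading), "vertical_fov" (degrees; the focal length in pixels is half the picture's height over the tangent of half this angle, whatever the lens; pixels are square), "cx", "cy" (the principal point, pixels), "dist" ([k1, k2, p1, p2, k3] as OpenCV has them; the pictures are not rectified), "extrinsics" (4x4, takes a point from camera to world coordinates); the wrist camera has in their place "hand_eye" (4x4, takes a point from camera to tool coordinates, whose origin is the TCP and whose axes are the flange's). Camera axes: x right, y down, z forward; pixel columns grow to the right and rows downward; lengths in m; the calibration is good to about 2 mm. A picture is of the moment at which its call begins: read the wrist's pose just before it.
- ctrl.hand_in(): hands the job in, once; it reports no verdict.
The state is a dict: "time_s": time; "qpos": joint angles; "joint_vel": joint speeds; "tau": joint torques, N m; "ee_pos": TCP position; "eef_rot": TCP orientation; "force": force on the tool from outside, world axes, zero at the start; "moment": the same for the moment, N m; "grip_width": finger opening in m.
Only numpy, scipy, OpenCV 4.12 (cv2) and the standard library are available. Lean on these libraries where they do the work, as an engineer would, in place of code of your own. Each camera call takes 0.05 s, during which the arm holds its last target.

## Working session

There is one attempt and no reset: what is moved stays moved. The work goes in short steps, Python scripts to look and compute and a shell command to move; the robot and the scene stay as the last step left them, time stands still between calls to the robot, and variables do not carry over. Pictures are saved under pics/ and viewed, and the job is handed in when it is done.

```bash
ls; mkdir -p pics
cat > h.py <<'E'
import numpy as np, cv2
from station import telemetry, vision, ctrl
from scipy.spatial.transform import Rotation as R
def K(c):
    f=200/np.tan(np.radians(c['vertical_fov'])/2)
    return np.array([[f,0,c['cx']],[0,f,c['cy']],[0,0,1.]])
def grab(n):
    o=telemetry.get_obs(); c=vision.camera(n)
    T=np.eye(4)
    if 'hand_eye' in c:
        T[:3,:3]=R.from_euler('xyz',o['eef_rot']).as_matrix();T[:3,3]=o['ee_pos']; T=T@c['hand_eye']
    else: T=np.array(c['extrinsics'])
    c['T']=T; return c
def save(c,fn):
    np.savez('pics/'+fn+'.npz',**{k:v for k,v in c.items()}); cv2.imwrite('pics/'+fn+'.png',c['img'][:,:,::-1])
def load(fn):
    d=np.load('pics/'+fn+'.npz'); return {k:d[k] for k in d}
def pts(c,uv,depth=None,z=None):
    uv=np.array(uv,float).reshape(-1,2)
    n=cv2.undistortPoints(uv.reshape(-1,1,2),K(c),np.array(c['dist'],float)).reshape(-1,2)
    r=np.c_[n,np.ones(len(n))]
    T=c['T']
    if z is not None:
        d=r@T[:3,:3].T; s=(z-T[2,3])/d[:,2]; return T[:3,3]+d*s[:,None]
    if depth is None: depth=np.array([c['depth'][int(round(v)),int(round(u))] for u,v in uv])
    return (r*np.reshape(depth,(-1,1)))@T[:3,:3].T+T[:3,3]
def proj(c,P):
    P=np.array(P,float).reshape(-1,3); Ti=np.linalg.inv(c['T'])
    rv=cv2.Rodrigues(Ti[:3,:3])[0]
    return cv2.projectPoints(P,rv,Ti[:3,3],K(c),np.array(c['dist'],float))[0].reshape(-1,2)
def cloud(c):
    v,u=np.mgrid[0:400,0:640]; uv=np.c_[u.ravel(),v.ravel()]
    return pts(c,uv,c['depth'].ravel()).reshape(400,640,3)
E
python3 - <<'E'
from h import *
print(telemetry.get_obs())
for n in ('top','side','wrist'):
    c=grab(n); save(c,n+'0'); print(n,c['vertical_fov'],c['T'].round(3).tolist(),c['dist'])
E
```

```text
pics
{'time_s': 0.0, 'qpos': array([-1.23660948e+00,  3.00471613e-01,  1.52157959e+00, -1.33241509e-05,
        1.32064303e+00, -6.65753814e-02]), 'joint_vel': array([ 0.00115424,  0.00097954,  0.00138794, -0.00019811, -0.00095934,
        0.00067417]), 'tau': array([ 6.69835972e-04, -5.31808412e+01, -3.52730656e+01,  7.08561670e-02,
        2.44786829e-02, -1.12387474e-04]), 'ee_pos': array([ 0.21449847, -0.50620283,  0.22388665]), 'eef_rot': array([-3.14049265e+00, -6.04072045e-05,  4.00765497e-01]), 'force': array([-0.27563616, -0.40083291, -0.5112041 ]), 'moment': array([-0.00894081,  0.01817992, -0.0145591 ]), 'grip_width': 0.09409999554581087}
top 55.917095462984626 [[-0.026, -0.996, 0.08, 0.517], [-0.999, 0.029, 0.029, -0.011], [-0.031, -0.08, -0.996, 1.111], [0.0, 0.0, 0.0, 1.0]] [-0.0089266  0.         0.         0.         0.       ]
side 56.329494315131434 [[-0.976, -0.152, 0.154, 0.419], [-0.217, 0.652, -0.726, 0.892], [0.01, -0.742, -0.67, 0.955], [0.0, 0.0, 0.0, 1.0]] [-0.02709366  0.          0.          0.          0.        ]
wrist 68.47398963301508 [[0.39, -0.888, -0.244, 0.285], [-0.921, -0.377, -0.103, -0.476], [-0.001, 0.265, -0.964, 0.384], [0.0, 0.0, 0.0, 1.0]] [-0.03290158  0.          0.          0.          0.        ]
```

View pics/top0.png

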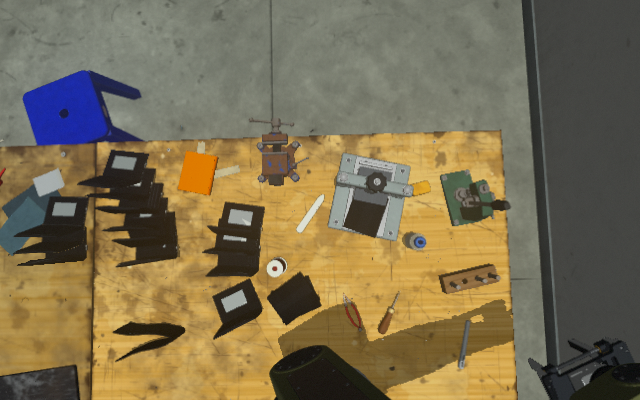

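View pics/side0.png

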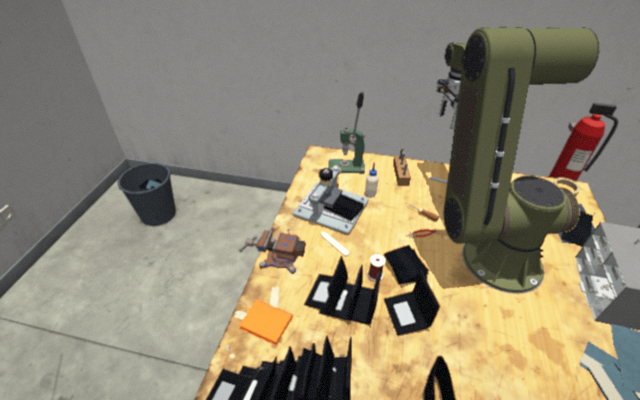

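View pics/wrist0.png

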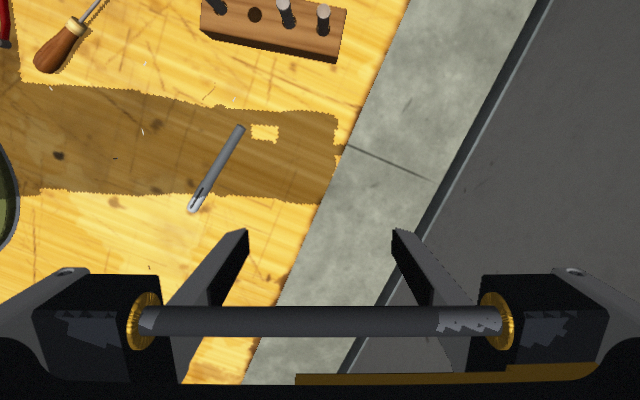

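The screw press is at about (370,195) in the top view, with its knob at about (376,182) and a black wallet on its bed at about (367,214). Three things look like the wallet:
- The black closed one on the bench at (293,297).
- The orange one at (198,172).
- The open black ones on the left.

Only (367,214) lies on the press bed, so that is the one meant. I'll confirm it in a crop.

Run:
```python
from h import *
c=load('top0')
cr=c['img'][135:260,310:520]; cv2.imwrite('pics/top0c.png',cv2.resize(cr,None,fx=3.8,fy=3.8,interpolation=cv2.INTER_CUBIC)[:,:,::-1])
c=load('side0')
cr=c['img'][140:250,270:420]; cv2.imwrite('pics/side0c.png',cv2.resize(cr,None,fx=5,fy=5,interpolation=cv2.INTER_CUBIC)[:,:,::-1])
```

```text
(no output)
```

View pics/top0c.png

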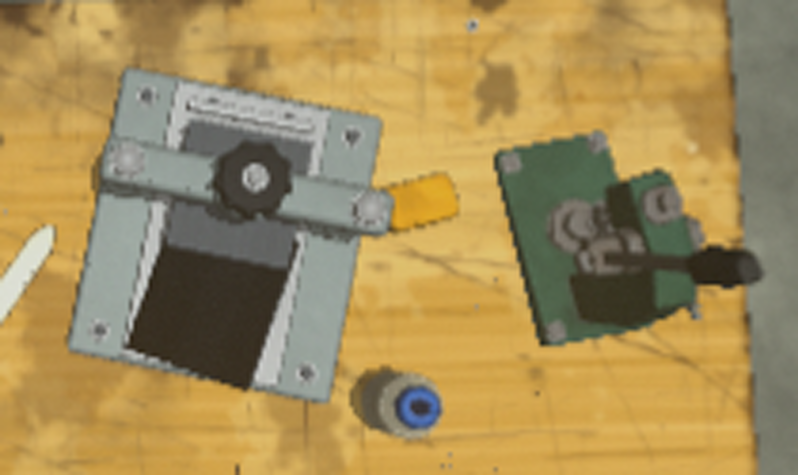

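View pics/side0c.png

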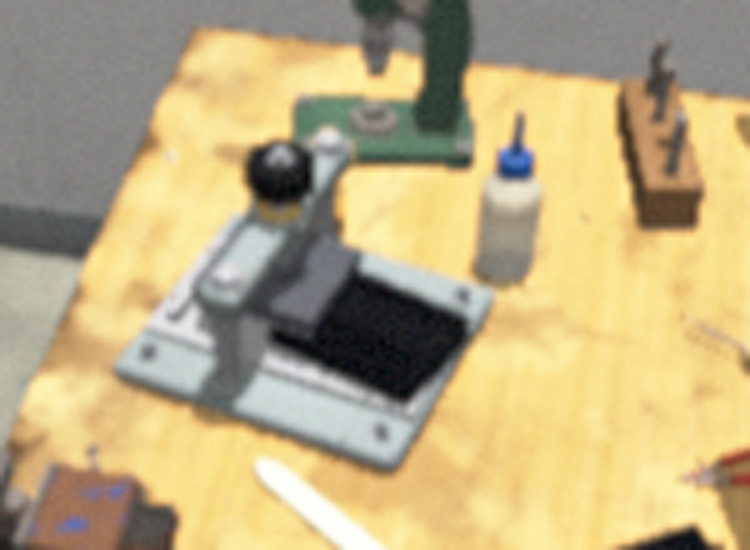

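The crop shows a black rectangle on the press bed, with its front corners at about (128,347) and (249,388) and its rear part under the grey platen. This is the wallet. Next I measure it, along with the press frame.

Run:
```python
from h import *
c=load('top0')
q=lambda l:(np.array(l,float)+0.5)/3.8-0.5+[310,135]
nz=pts(c,q([(126,160),(371,208)]),z=.131); print('nuts',nz.round(4), np.linalg.norm(nz[0]-nz[1]), 'depth',pts(c,q([(126,160),(371,208)])).round(4))
print('mid',nz.mean(0))
k=q([(256,177)]); print('knob nut depth',pts(c,k).round(4)); 
C=cloud(c)
u,v=np.round(k[0]).astype(int); print(C[v-8:v+9,u-9:u+10,2].max(), (C[v-8:v+9:2,u-10:u+11:2,2]*1000).round(0))
w=pts(c,q([(128,347),(249,388),(160,250),(297,268)]),z=.042); print('wallet',w.round(4))
yaw=np.arctan2(*(nz[0]-nz[1])[[1,0]])-np.pi/2; print('yaw of press x',yaw)
m=nz.mean(0)[:2]; Rr=np.array([[np.cos(yaw),-np.sin(yaw)],[np.sin(yaw),np.cos(yaw)]])
print('wallet in press',((w[:,:2]-m)@Rr).round(4))
print('bottle', (pts(c,q([(418,406)]),z=.151)[:,:2]-m)@Rr, pts(c,q([(418,406)]),z=.14),'lever', pts(c,q([(690,260),(500,150),(545,340)]),z=.05))
for p,z in [((128,68),.0),((382,118),0),((70,350),0),((328,402),0)]: print((pts(c,q([p]),z=.02)[:,:2]-m)@Rr, pts(c,q([p]))[0,2])
```

```text
nuts [[ 0.6444 -0.0428  0.131 ]
 [ 0.6063 -0.2089  0.131 ]] 0.17046554399886735 depth [[ 0.6446 -0.0428  0.1298]
 [ 0.6065 -0.2094  0.1287]]
mid [ 0.62535852 -0.12583949  0.131     ]
knob nut depth [[ 0.625  -0.1262  0.174 ]]
1.1113344845984938 [[ 66.  65.  65. 163. 166. 164. 164. 164.  66.  68.  65.]
 [ 68. 163. 167. 165. 164. 165. 162. 165. 162.  63.  66.]
 [119. 164. 163. 165. 165. 164. 164. 164. 166. 160.  69.]
 [118. 167. 163. 165. 166. 170. 167. 165. 164. 166.  67.]
 [164. 163. 165. 164. 170. 174. 171. 165. 164. 162. 120.]
 [162. 164. 167. 165. 167. 166. 166. 165. 166. 164. 115.]
 [118. 166. 165. 162. 163. 166. 164. 163. 162. 161. 117.]
 [116. 163. 164. 165. 165. 165. 164. 166. 163. 117. 120.]
 [104. 150. 159. 162. 162. 164. 167. 163. 162. 119. 119.]]
wallet [[ 0.516  -0.0428  0.042 ]
 [ 0.4834 -0.1312  0.042 ]
 [ 0.5875 -0.0689  0.042 ]
 [ 0.5712 -0.1701  0.042 ]]
yaw of press x -0.2253175221260122
wallet in press [[-0.1252  0.0565]
 [-0.1372 -0.037 ]
 [-0.0496  0.0471]
 [-0.0429 -0.0553]]
bottle [[-0.12614836 -0.13575192]] [[ 0.47155704 -0.23247933  0.14      ]] lever [[ 0.56861958 -0.45626781  0.05      ]
 [ 0.6540521  -0.32213028  0.05      ]
 [ 0.51298534 -0.34759842  0.05      ]]
[[0.08525261 0.09728417]] 0.016026822214239678
[[ 0.08451428 -0.10054234]] 0.015999718357693427
[[-0.13598764  0.0986063 ]] -0.0012161131760490829
[[-0.13586472 -0.09960535]] -0.0022927387714626324
```

The nut spacing comes out at 170.5 mm (170 expected), so the press frame fits. The axis is at (0.625, -0.126) with press yaw -0.225. The wallet's middle is about 73 mm short of home and turned by about -0.13 rad. I plan to push on its front edge with both fingertips, which will also square it up, so I'm working out the approach first.

```bash
cat >> h.py <<'E'
AX=np.array([.6254,-.1258]); YAW=-.2253
Rp=np.array([[np.cos(YAW),-np.sin(YAW)],[np.sin(YAW),np.cos(YAW)]])
def p2w(x,y): return AX+Rp@np.array([x,y])
def w2p(P): return (np.atleast_2d(P)[:,:2]-AX)@Rp
def rel(pos,yaw,o=None):
    o=o or telemetry.get_obs(); M=R.from_euler('xyz',o['eef_rot']).as_matrix()
    t=M.T@(np.array(pos)-o['ee_pos'])/.05
    d=(o['eef_rot'][2]-yaw+np.pi)%(2*np.pi)-np.pi
    print('shift units',t.round(3),'twist units',round(np.degrees(d)/8,3))
E
python3 - <<'E'
from h import *
p=p2w(-.172,0.003); print(p)
rel([*p,.20],YAW); rel([*p,.047],YAW)
E
```

```text
[ 0.45841713 -0.08445123]
shift units [ 7.783 -5.864  0.486] twist units 4.484
shift units [ 7.783 -5.861  3.546] twist units 4.484
```

```bash
python3 -m creep '[[[0.65,-0.49,0.0],0.37,0.75],[[1.3,-0.98,0.0],0.75,0.75],[[1.95,-1.47,0.0],1.12,0.75],[[2.6,-1.95,0.05],1.5,0.75],[[3.25,-2.44,0.1],1.87,0.75],[[3.9,-2.93,0.15],2.24,0.75],[[4.55,-3.42,0.2],2.62,0.75],[[5.2,-3.91,0.25],2.99,0.75],[[5.85,-4.4,0.3],3.36,0.75],[[6.5,-4.89,0.35],3.74,0.75],[[7.15,-5.38,0.4],4.11,0.75],[[7.78,-5.86,0.48],4.48,0.75]]'
```

```text
time_s: 1.35
ee_pos: [0.459, -0.0832, 0.2005]
eef_rot: [3.142, -0.0, -0.227]
force: [0.7, -2.0, -0.1]
grip_width: 0.0707
```

```bash
python3 -m creep '[[[0,0,0],0,0.75],[[0,0,0],0,0.75]]'
python3 - <<'E'
from h import *
o=telemetry.get_obs();print(o['ee_pos'],o['eef_rot'],w2p(o['ee_pos']),o['force'],o['grip_width'],o['time_s'],o['qpos'])
save(grab('wrist'),'w1'); save(grab('top'),'t1')
E
```

```text
time_s: 1.55
ee_pos: [0.4584, -0.0844, 0.2001]
eef_rot: [3.141, 0.001, -0.222]
force: [-0.1, -0.6, -0.1]
grip_width: 0.0703
[ 0.4583724  -0.08441061  0.20013045] [ 3.14149407e+00  8.08291815e-04 -2.22491008e-01] [[-0.17205267  0.0030296 ]] [-0.07377445 -0.62867145 -0.06039595] 0.07032653519966274 1.55 [-2.60650769e-01  1.35953368e-01  1.77956642e+00 -1.37397824e-04
  1.22687681e+00  1.53268291e+00]
```

View pics/w1.png

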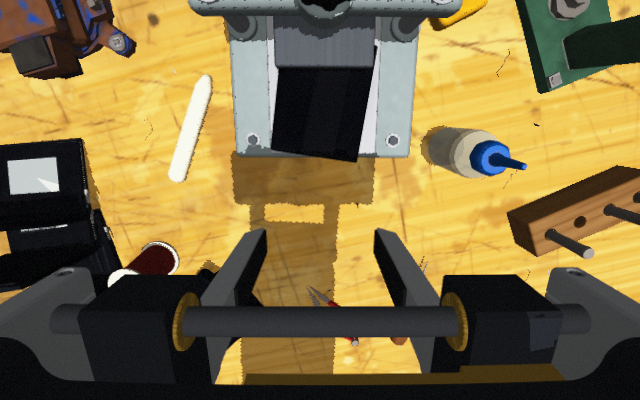

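The wrist view shows the wallet's front corners at (272,151) and (357,161), the platen's front edge at about row 68, and the bottle at right, well clear.

Run:
```python
from h import *
c=load('w1')
w=pts(c,[(272,151),(357,161),(279,72),(373,74)],z=.042); print(w2p(w).round(4))
print('depth z',pts(c,[(300,120),(330,140),(320,55),(300,62)]).round(4))
print(w2p(pts(c,[(252,140),(393,140),(233,154),(410,154)],z=.02)).round(4), w2p(pts(c,[(274,67),(375,67)],z=.06)).round(4))
cv2.imwrite('pics/w1c.png',cv2.resize(c['img'][0:180,220:430],None,fx=3.5,fy=3.3,interpolation=cv2.INTER_CUBIC)[:,:,::-1])
```

```text
[[-0.1284  0.0549]
 [-0.1389 -0.0369]
 [-0.049   0.0449]
 [-0.0506 -0.0501]]
depth z [[ 0.5372 -0.0808  0.0449]
 [ 0.5101 -0.1069  0.0429]
 [ 0.5889 -0.1138  0.0688]
 [ 0.5875 -0.0946  0.0667]]
[[-0.1182  0.0809]
 [-0.1178 -0.08  ]
 [-0.1342  0.1038]
 [-0.1336 -0.1008]] [[-0.0472  0.0472]
 [-0.0468 -0.0487]]
```

View pics/w1c.png

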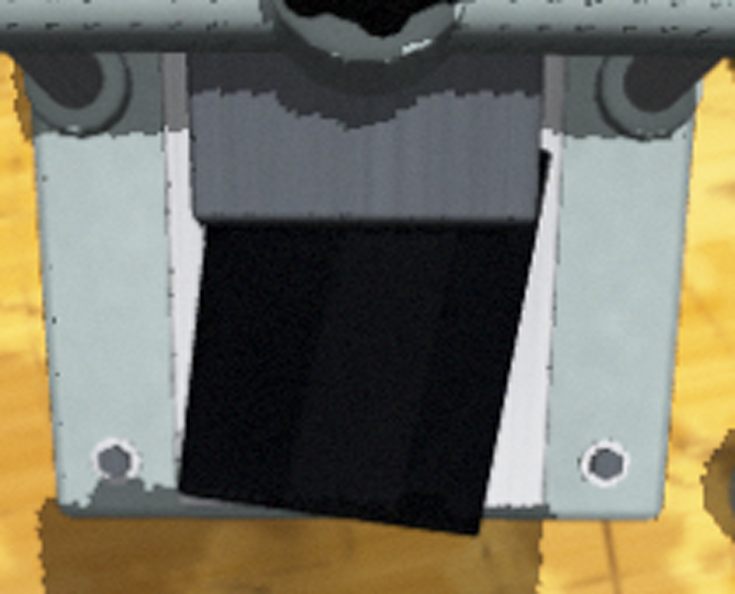

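```bash
python3 -m creep '[[[0,-0.06,0.5],0,0.65],[[0,-0.06,1.0],0,0.65],[[0,-0.06,1.5],0,0.65],[[0,-0.06,2.0],0,0.65],[[0,-0.06,2.5],0.02,0.65],[[0,-0.06,2.8],0.02,0.65],[[0,-0.06,3.02],0.02,0.65],[[0,-0.06,3.02],0.02,0.65]]'
python3 - <<'E'
from h import *
o=telemetry.get_obs();print(o['ee_pos'],o['eef_rot'],w2p(o['ee_pos']),o['force'],o['grip_width'])
save(grab('wrist'),'w2')
rel([*p2w(-.07,.006),.049],YAW)
E
```

```text
time_s: 2.45
ee_pos: [0.4584, -0.0825, 0.0486]
eef_rot: [-3.142, 0.002, -0.229]
force: [-0.1, -0.5, 0.6]
grip_width: 0.061
[ 0.45839267 -0.0825262   0.04860317] [-3.14158365e+00  1.76218903e-03 -2.28563390e-01] [[-0.17245389  0.00487091]] [-0.12447539 -0.47313945  0.63488889] 0.06103929936195493
shift units [ 2.039 -0.026  0.009] twist units -0.022
```

View pics/w2.png

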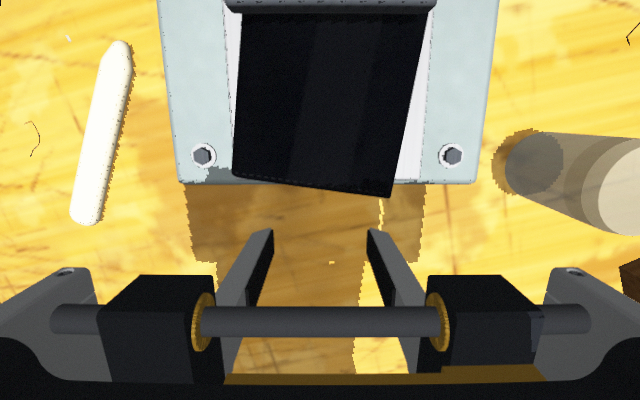

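The fingers stand square behind the front edge, which runs from (233,176) to (390,196). I start pushing.

```bash
python3 -m creep '[[[0.15,-0.02,0],0,0.65],[[0.3,-0.02,0],0,0.65],[[0.4,-0.02,0],0,0.65],[[0.46,-0.02,0],0,0.65],[[0.52,-0.02,0],0,0.65],[[0.58,-0.02,0],0,0.65],[[0.64,-0.02,0],0,0.65],[[0.7,-0.02,0],0,0.65],[[0.76,-0.02,0],0,0.65],[[0.82,-0.02,0],0,0.65],[[0.9,-0.02,0],0,0.65],[[0.98,-0.02,0],0,0.65]]'
python3 - <<'E'
from h import *
o=telemetry.get_obs();print(o['ee_pos'],o['eef_rot'],w2p(o['ee_pos']),o['force'],o['grip_width'])
save(grab('wrist'),'w3')
rel([*p2w(-.07,.006),.049],YAW)
E
```

```text
time_s: 3.7
ee_pos: [0.5074, -0.0921, 0.0495]
eef_rot: [-3.142, -0.0, -0.227]
force: [-1.4, -0.4, 0.7]
grip_width: 0.0612
[ 0.50739333 -0.0920609   0.0494513 ] [-3.14156748e+00 -5.67508347e-06 -2.27479058e-01] [[-0.12256158  0.00652387]] [-1.38398614 -0.37154291  0.67845027] 0.06117180279359562
shift units [1.041 0.008 0.011] twist units -0.016
```

View pics/w3.png

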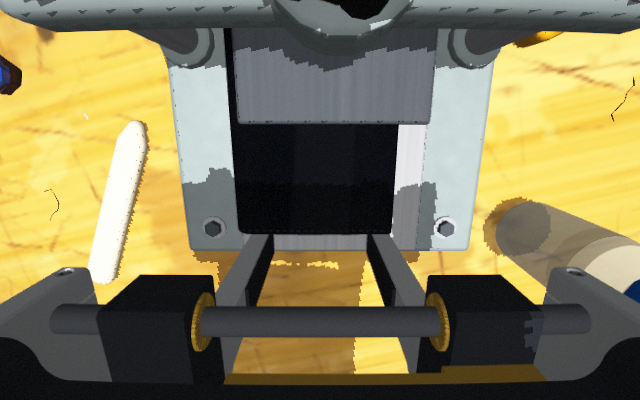

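The wallet is now squared against the fingers, with front corners at about (239,235) and (392,233), but it seems shifted to the left. I measure that.

Run:
```python
from h import *
c=load('w3')
print(w2p(pts(c,[(239,235),(392,233),(235,124),(399,124)],z=.042)).round(4))
print('bed',w2p(pts(c,[(426,180),(426,140)],z=.024)).round(4),'base',w2p(pts(c,[(213,228),(445,228)],z=.02)).round(4),'platen',w2p(pts(c,[(235,123),(433,123)],z=.0665)).round(4))
cv2.imwrite('pics/w3c.png',cv2.resize(c['img'][20:260,160:500],None,fx=2.35,fy=2.35,interpolation=cv2.INTER_CUBIC)[:,:,::-1])
```

```text
[[-0.1141  0.0564]
 [-0.113  -0.0375]
 [-0.048   0.0537]
 [-0.0482 -0.0374]]
bed [[-0.0836 -0.062 ]
 [-0.0582 -0.0597]] base [[-0.1179  0.0806]
 [-0.1182 -0.0799]] platen [[-0.0472  0.0468]
 [-0.0474 -0.0472]]
```

View pics/w3c.png

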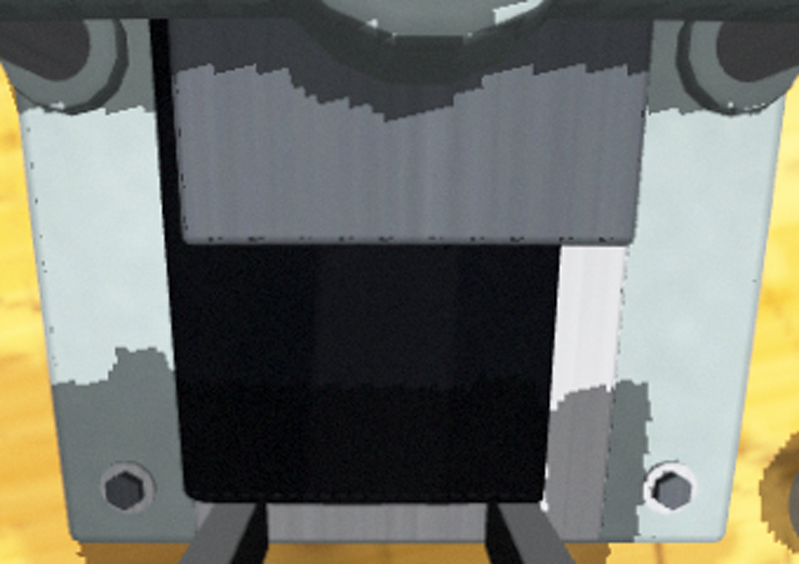

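It lies about 9 mm to the left (+y), within the 15 mm limit, but I'd like more margin. I push the rest slightly diagonally so the fingers carry it toward the middle.

```bash
python3 -m creep '[[[0.06,0.008,0],0,0.65],[[0.12,0.018,0],0,0.65],[[0.18,0.028,0],0,0.65],[[0.24,0.038,0],0,0.65],[[0.3,0.048,0],0,0.65],[[0.36,0.058,0],0,0.65],[[0.42,0.068,0],0,0.65],[[0.48,0.078,0],0,0.65],[[0.54,0.088,0],0,0.65],[[0.6,0.098,0],0,0.65],[[0.66,0.108,0],0,0.65],[[0.72,0.118,0],0,0.65]]'
python3 - <<'E'
from h import *
o=telemetry.get_obs();print(w2p(o['ee_pos']),o['force'],o['moment'])
save(grab('wrist'),'w4')
cv2.imwrite('pics/w4c.png',cv2.resize(load('w4')['img'][60:300,160:500],None,fx=2.35,fy=2.35,interpolation=cv2.INTER_CUBIC)[:,:,::-1])
E
```

```text
time_s: 4.95
ee_pos: [0.541, -0.106, 0.0494]
eef_rot: [-3.142, 0.0, -0.228]
force: [0.1, 0.5, 0.9]
grip_width: 0.0614
[[-0.08666541  0.00047588]] [0.14167775 0.51954129 0.87535991] [ 0.0555606   0.05390287 -0.0029932 ]
```

View pics/w4c.png

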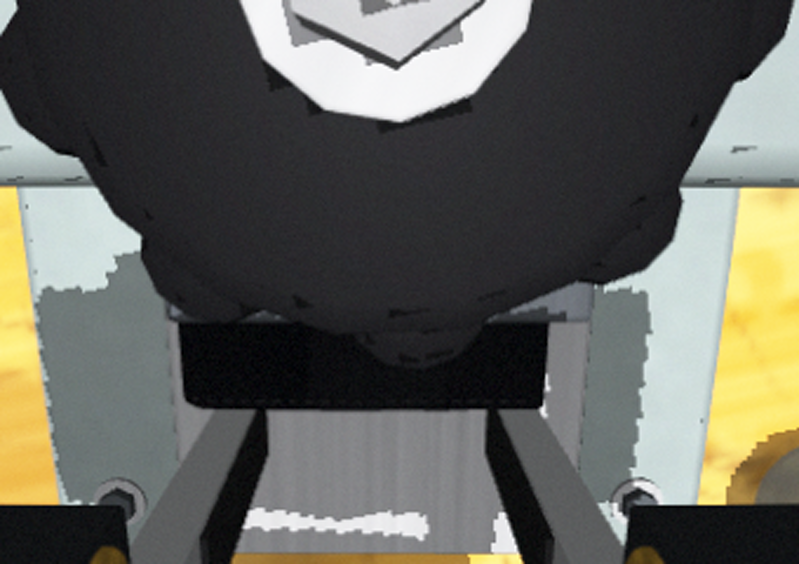

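The wallet moves with the fingers: its corners stay put relative to them. Next is the last part, done slowly.

```bash
python3 -m creep '[[[0.04,0.004,0],0,0.65],[[0.08,0.008,0],0,0.65],[[0.12,0.012,0],0,0.65],[[0.15,0.015,0],0,0.65],[[0.18,0.018,0],0,0.65],[[0.2,0.02,0],0,0.65],[[0.22,0.02,0],0,0.65],[[0.24,0.02,0],0,0.65]]'
python3 - <<'E'
from h import *
o=telemetry.get_obs();print(w2p(o['ee_pos']),o['force'],o['moment'])
c=grab('wrist');save(c,'w5')
cv2.imwrite('pics/w5c.png',cv2.resize(c['img'][60:300,160:500],None,fx=2.35,fy=2.35,interpolation=cv2.INTER_CUBIC)[:,:,::-1])
E
```

```text
time_s: 5.8
ee_pos: [0.5523, -0.1096, 0.0494]
eef_rot: [3.142, 0.0, -0.227]
force: [-0.9, -0.9, 1.5]
grip_width: 0.061
[[-0.07484348 -0.00050803]] [-0.91878626 -0.86716126  1.52840865] [0.09844633 0.17136104 0.06384415]
```

View pics/w5c.png

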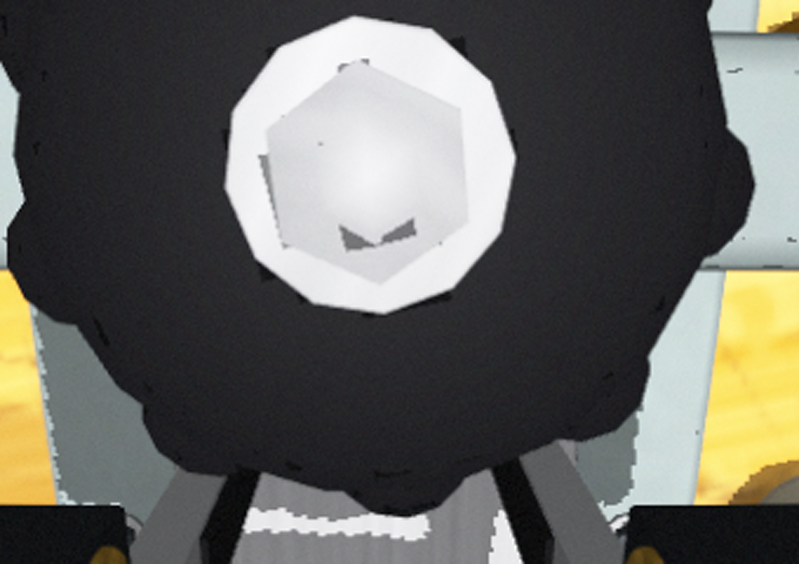

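```bash
python3 -m creep '[[[0.02,0,0],0,0.65],[[0.04,0,0],0,0.65],[[0.06,0,0],0,0.65],[[0.07,0,0],0,0.65],[[0.07,0,0],0,0.65]]'
python3 - <<'E'
from h import *
o=telemetry.get_obs();print(w2p(o['ee_pos']),o['force'],o['moment'])
c=grab('side');save(c,'s2')
cv2.imwrite('pics/s2c.png',cv2.resize(c['img'][150:240,280:400],None,fx=6,fy=6,interpolation=cv2.INTER_CUBIC)[:,:,::-1])
E
```

```text
time_s: 6.35
ee_pos: [0.5558, -0.1104, 0.0494]
eef_rot: [-3.142, -0.0, -0.227]
force: [-1.2, -0.2, 0.4]
grip_width: 0.061
[[-0.07130211 -0.00051682]] [-1.16584419 -0.18242675  0.39608346] [-0.01680906 -0.01448458  0.01469886]
```

View pics/s2c.png

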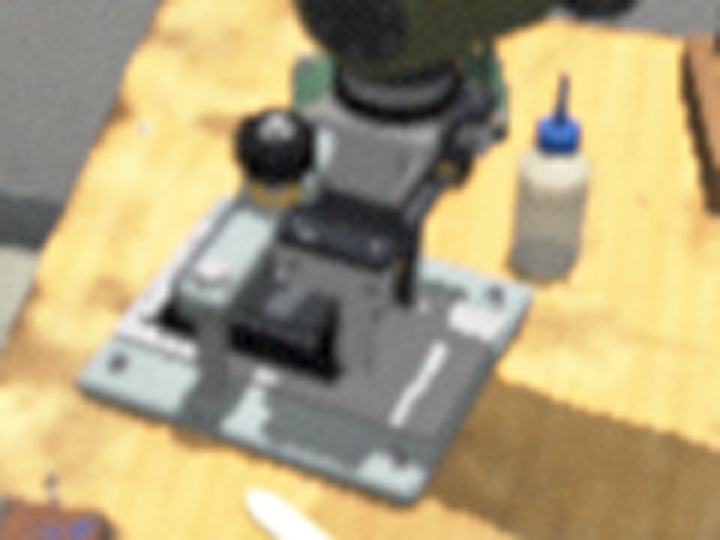

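No contact with the fence yet. I probe forward in 0.5–1 mm steps and watch the force.

```bash
python3 -m creep '[[[0.01,0,0],0,0.65],[[0.02,0,0],0,0.65],[[0.02,0,0],0,0.65]]'
```

```text
time_s: 6.7
ee_pos: [0.5567, -0.1106, 0.0495]
eef_rot: [-3.142, -0.0, -0.227]
force: [-0.8, 0.4, 0.5]
grip_width: 0.0614
```

```bash
python3 -m creep '[[[0.01,0,0],0,0.65],[[0.02,0,0],0,0.65],[[0.02,0,0],0,0.65]]'
```

```text
time_s: 7.0
ee_pos: [0.5577, -0.1108, 0.0495]
eef_rot: [-3.142, -0.0, -0.228]
force: [-0.5, 0.5, 0.2]
grip_width: 0.0615
```

```bash
python3 -m creep '[[[0.01,0,0],0,0.65],[[0.01,0,0],0,0.65]]'
```

```text
time_s: 7.2
ee_pos: [0.5582, -0.1109, 0.0494]
eef_rot: [-3.142, -0.0, -0.228]
force: [0.2, 0.2, 0.6]
grip_width: 0.0612
```

```bash
python3 -m creep '[[[0.01,0,0],0,0.65],[[0.01,0,0],0,0.65]]'
```

```text
time_s: 7.4
ee_pos: [0.5587, -0.111, 0.0494]
eef_rot: [-3.142, -0.0, -0.228]
force: [-1.5, 0.1, -0.1]
grip_width: 0.0612
```

```bash
python3 -m creep '[[[0.01,0,0],0,0.65],[[0.01,0,0],0,0.65]]'
```

```text
time_s: 7.6
ee_pos: [0.5591, -0.1112, 0.0494]
eef_rot: [-3.142, -0.0, -0.228]
force: [-0.2, -0.9, 0.5]
grip_width: 0.0609
```

```bash
python3 -m creep '[[[0.01,0,0],0,0.65],[[0.01,0,0],0,0.65]]'
```

```text
time_s: 7.8
ee_pos: [0.5596, -0.1113, 0.0494]
eef_rot: [3.142, -0.0, -0.227]
force: [-0.9, -0.3, -0.1]
grip_width: 0.0608
```

```bash
python3 -m creep '[[[0.01,0,0],0,0.65],[[0.01,0,0],0,0.65]]'
```

```text
time_s: 8.0
ee_pos: [0.56, -0.1114, 0.0494]
eef_rot: [3.142, 0.0, -0.228]
force: [-0.3, 0.4, 0.4]
grip_width: 0.0611
```

```bash
python3 -m creep '[[[0.01,0,0],0,0.65],[[0.01,0,0],0,0.65]]'; python3 -c "
from h import *
o=telemetry.get_obs();print(w2p(o['ee_pos']),o['force'],o['moment'])"
```

```text
time_s: 8.2
ee_pos: [0.5601, -0.1114, 0.0494]
eef_rot: [3.142, 0.001, -0.227]
force: [-5.1, 1.8, 3.3]
grip_width: 0.0608
[[-0.06687106 -0.00052488]] [-5.0971127   1.79941566  3.25297538] [0.24414125 1.02587013 0.00531164]
```

Contact force is 5 N with the TCP at x = -0.067, which is where home is expected. I back off, rise and look.

```bash
python3 -m creep '[[[-0.1,0,0],0,0.65],[[-0.3,0,0],0,0.65],[[-0.6,0,0],0,0.65],[[-1.0,0,0],0,0.65],[[-1.4,0,-0.3],0,0.65],[[-1.8,0,-0.8],0,0.65],[[-2.0,0,-1.4],0,0.65],[[-2.1,0,-2.0],0,0.65],[[-2.1,0,-2.6],0,0.65],[[-2.1,0,-3.0],0,0.65],[[-2.1,0,-3.0],0,0.65]]'
python3 - <<'E'
from h import *
o=telemetry.get_obs();print(w2p(o['ee_pos']),o['force'],o['qpos'])
c=grab('wrist');save(c,'w6')
cv2.imwrite('pics/w6c.png',cv2.resize(c['img'][0:190,210:440],None,fx=3,fy=3,interpolation=cv2.INTER_CUBIC)[:,:,::-1])
c=grab('top');save(c,'t6')
cv2.imwrite('pics/t6c.png',cv2.resize(c['img'][135:260,310:450],None,fx=4.4,fy=4.4,interpolation=cv2.INTER_CUBIC)[:,:,::-1])
E
```

```text
time_s: 9.3
ee_pos: [0.4587, -0.0879, 0.2018]
eef_rot: [3.141, -0.005, -0.227]
force: [0.8, -0.2, -0.1]
grip_width: 0.0609
[[-0.17093558 -0.00029493]] [ 0.82673186 -0.1809394  -0.10737985] [-2.67773326e-01  1.33123103e-01  1.77860290e+00  7.76815715e-06
  1.22487675e+00  1.53046569e+00]
```

View pics/w6c.png

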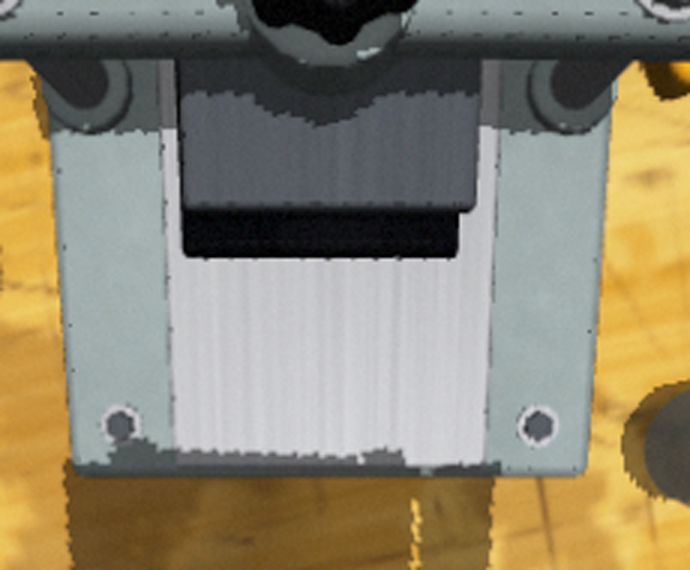

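View pics/t6c.png

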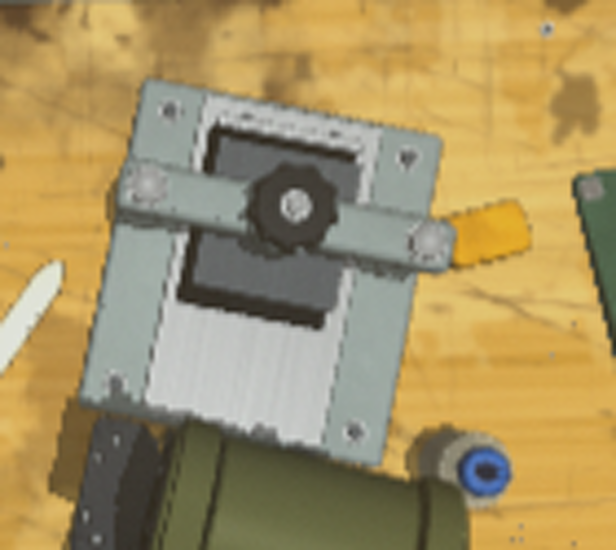

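Run:
```python
from h import *
c=load('w6')
print(w2p(pts(c,[(271,85),(363,85)],z=.042)).round(4), w2p(pts(c,[(273,70),(367,70)],z=.0665)).round(4))
c=load('t6'); q=lambda l:(np.array(l,float)+.5)/4.4-.5+[310,135]
print('back corners (z .042)',w2p(pts(c,q([(210,127),(357,160),(178,298),(322,326)]),z=.042)).round(4))
print('nut',w2p(pts(c,q([(295,205)]),z=.172)), w2p(pts(c,q([(148,186),(431,239)]),z=.131)))
rel([*AX,.235],YAW)
```

```text
[[-0.0589  0.0499]
 [-0.0591 -0.0446]] [[-0.0483  0.0437]
 [-0.0485 -0.0446]]
back corners (z .042) [[ 0.0574  0.0516]
 [ 0.0545 -0.0456]
 [-0.0559  0.0506]
 [-0.0555 -0.0434]]
nut [[-0.00017479  0.00017714]] [[-0.00018362  0.08392811]
 [ 0.00124122 -0.0858484 ]]
shift units [ 3.438 -0.013 -0.722] twist units -0.016
```

The wallet is home: x ≈ 0, y ≈ +3 mm, straight. Next I move over the knob and wind the wrist back (anticlockwise), so there is plenty of clockwise travel.

```bash
python3 -m creep '[[[0,0,-0.4],-1,0.85],[[0.2,0,-0.72],-2,0.85],[[0.6,0,-0.72],-3,0.85],[[1.0,0,-0.72],-4,0.85],[[1.4,0,-0.72],-5,0.85],[[1.8,0,-0.72],-6,0.85],[[2.2,0,-0.72],-7,0.85],[[2.5,0,-0.72],-8,0.85],[[2.8,0,-0.72],-9,0.85],[[3.1,0,-0.72],-10,0.85],[[3.3,0,-0.72],-11,0.85],[[3.44,0,-0.72],-12,0.85]]'
```

```text
time_s: 10.6
ee_pos: [0.6259, -0.1266, 0.233]
eef_rot: [-3.139, -0.0, 1.454]
force: [0.1, -0.9, -0.4]
grip_width: 0.0796
```

```bash
python3 -m creep '[[[0,0,0],-1,0.85],[[0,0,0],-2,0.85],[[0,0,0],-3,0.85],[[0,0,0],-4,0.85],[[0,0,0],-5,0.85],[[0,0,0],-6,0.85],[[0,0,0],-7,0.85],[[0,0,0],-8,0.85],[[0,0,0],-9,0.85],[[0,0,0],-10,0.85],[[0,0,0],-11,0.85],[[0,0,0],-12,0.85]]'; python3 -c "
from h import *
o=telemetry.get_obs();print(o['qpos'])"
```

```text
time_s: 11.8
ee_pos: [0.6254, -0.1265, 0.2333]
eef_rot: [3.141, -0.003, 3.129]
force: [0.7, -1.2, 0.8]
grip_width: 0.0798
[-2.56940601e-01  4.95849879e-01  1.22978676e+00 -1.05830068e-05
  1.41869091e+00 -1.81543174e+00]
```

```bash
python3 -m creep '[[[0,0,0],-1,0.85],[[0,0,0],-2,0.85],[[0,0,0],-3,0.85],[[0,0,0],-4,0.85],[[0,0,0],-4.3,0.85],[[0,0,0],-4.3,0.85],[[0,0,0],-4.3,0.85]]'
python3 - <<'E'
from h import *
o=telemetry.get_obs();print(o['qpos'],o['ee_pos'],o['eef_rot'])
c=grab('wrist');save(c,'w7')
rel([*AX,.163],o['eef_rot'][2])
E
```

```text
time_s: 12.5
ee_pos: [0.6256, -0.1265, 0.2342]
eef_rot: [3.14, -0.001, -2.561]
force: [-0.9, -0.0, -0.8]
grip_width: 0.0801
[-2.56941777e-01  4.95156061e-01  1.22871254e+00  1.05169321e-05
  1.41940725e+00 -2.40839034e+00] [ 0.62555863 -0.12652024  0.23416221] [ 3.14033502e+00 -1.11876497e-03 -2.56094131e+00]
shift units [-0.005  0.014  1.43 ] twist units 0.001
```

View pics/w7.png

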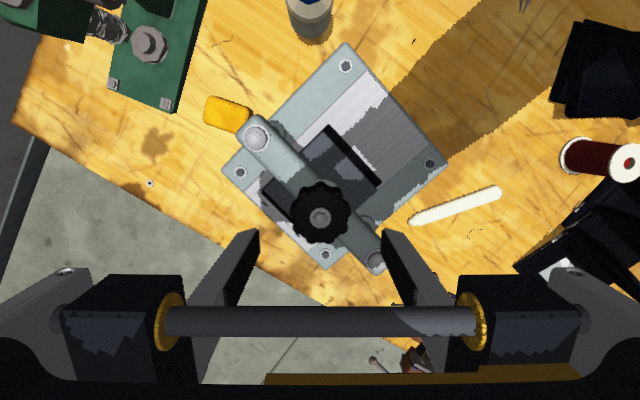

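The wrist view shows the knob nut at about (320,218), centred between the fingers at columns 250 and 390. I check its position and then lower.

```bash
python3 - <<'E'
from h import *
c=load('w7')
print(w2p(pts(c,[(320,217)],z=.172)), pts(c,[(320,217),(330,235),(300,205),(310,235)])[:,2])
E
python3 -m creep '[[[0,0.01,0.3],0,0.85],[[0,0.01,0.6],0,0.85],[[0,0.01,0.9],0,0.85],[[0,0.01,1.2],0,0.85],[[0,0.01,1.35],0,0.85],[[0,0.01,1.42],0,0.85],[[0,0.01,1.42],0,0.85],[[0,0.01,1.42],0,0.85]]'
```

```text
[[-0.00145094 -0.00170255]] [0.17348128 0.16598388 0.16558067 0.16472234]
time_s: 13.35
ee_pos: [0.6258, -0.1262, 0.1651]
eef_rot: [-3.141, 0.001, -2.559]
force: [-0.7, -0.3, 0.1]
grip_width: 0.08
```

```bash
python3 -m creep '[[[0,0,0],0,0.4],[[0,0,0],0,0.4],[[0,0,0],0,0.4],[[0,0,0],0,0.4],[[0,0,0],0,0.4],[[0,0,0],0,0.4],[[0,0,0],0,0.4],[[0,0,0],0,0.4]]' 38; python3 -c "
from h import *
o=telemetry.get_obs();print(o['ee_pos'],o['force'],o['moment'],o['qpos'][5])"
```

```text
time_s: 14.15
ee_pos: [0.6257, -0.1263, 0.1646]
eef_rot: [-3.141, 0.0, -2.559]
force: [0.8, -1.5, 0.9]
grip_width: 0.0512
[ 0.62566137 -0.12627673  0.16460079] [ 0.76930171 -1.52320003  0.86790886] [-0.15048446 -0.2952269   0.02121536] -2.409550457509883
```

Gripped at 51.2 mm. I wind clockwise, following the thread down at 0.009 units for each 8°.

```bash
cat > m.py <<'E'
from h import *
import numpy as np
o=telemetry.get_obs();print('M',o['moment'].round(3),'F',o['force'].round(1),'q6',round(o['qpos'][5],4),'z',round(o['ee_pos'][2],4))
E
python3 -m creep '[[[0,0,0.005],0.5,0.4],[[0,0,0.009],1,0.4],[[0,0,0.013],1.5,0.4],[[0,0,0.018],2,0.4]]'; python3 m.py
```

```text
time_s: 14.55
ee_pos: [0.6256, -0.1262, 0.1637]
eef_rot: [-3.141, 0.0, -2.841]
force: [0.5, -0.9, 2.7]
grip_width: 0.0517
M [-0.112 -0.223  0.377] F [ 0.5 -0.9  2.7] q6 -2.1278 z 0.1637
```

```bash
python3 -m creep '[[[0,0,0.005],0.5,0.4],[[0,0,0.009],1,0.4],[[0,0,0.013],1.5,0.4],[[0,0,0.018],2,0.4]]'; python3 m.py
python3 - <<'E'
from h import *
c=grab('top');save(c,'t8');c=grab('side');save(c,'s8')
cv2.imwrite('pics/s8c.png',cv2.resize(c['img'][150:240,280:400],None,fx=6,fy=6,interpolation=cv2.INTER_CUBIC)[:,:,::-1])
E
```

```text
time_s: 14.95
ee_pos: [0.6256, -0.1261, 0.1628]
eef_rot: [-3.141, 0.0, -3.12]
force: [-0.1, -0.4, 1.7]
grip_width: 0.0511
M [-0.023 -0.231  0.354] F [-0.1 -0.4  1.7] q6 -1.8485 z 0.1628
```

View pics/s8c.png

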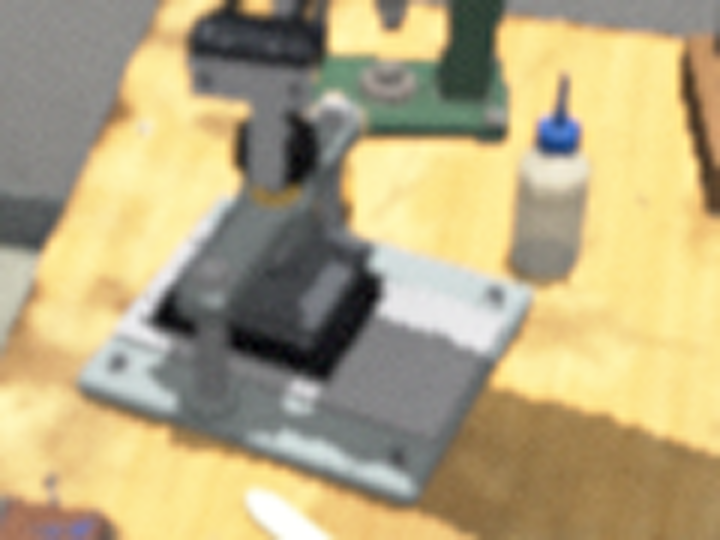

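The turning torque is about 0.37 Nm, which is the dry friction alone, and the knob is following. I go on in small calls and watch the torque.

```bash
python3 -m creep '[[[0,0,0.005],0.5,0.4],[[0,0,0.009],1,0.4],[[0,0,0.013],1.5,0.4]]'>/dev/null; python3 m.py
```

```text
M [ 0.059 -0.254  0.343] F [ 1.4 -0.1  2.1] q6 -1.6414 z 0.1622
```

```bash
python3 -m creep '[[[0,0,0.005],0.5,0.4],[[0,0,0.009],1,0.4]]'>/dev/null; python3 m.py
```

```text
M [ 0.037 -0.227  0.366] F [ 0.4 -0.2  1.5] q6 -1.5017 z 0.1617
```

```bash
python3 -m creep '[[[0,0,0.005],0.5,0.4],[[0,0,0.009],1,0.4]]'>/dev/null; python3 m.py
```

```text
M [ 0.051 -0.334  0.384] F [0.7 0.1 2.1] q6 -1.3621 z 0.1613
```

```bash
python3 -m creep '[[[0,0,0.005],0.5,0.4],[[0,0,0.009],1,0.4]]'>/dev/null; python3 m.py
```

```text
M [ 0.057 -0.26   0.39 ] F [0.3 0.4 2.5] q6 -1.2224 z 0.1608
```

```bash
python3 -m creep '[[[0,0,0.005],0.5,0.4],[[0,0,0.009],1,0.4]]'>/dev/null; python3 m.py
```

```text
M [ 0.121 -0.368  0.39 ] F [1.2 0.7 1.6] q6 -1.0829 z 0.1604
```

```bash
python3 -m creep '[[[0,0,0.005],0.5,0.4],[[0,0,0.009],1,0.4]]'>/dev/null; python3 m.py
```

```text
M [ 0.066 -0.381  0.391] F [1.3 0.2 2.5] q6 -0.9432 z 0.1599
```

```bash
python3 -m creep '[[[0,0,0.005],0.5,0.4],[[0,0,0.009],1,0.4]]'>/dev/null; python3 m.py;  python3 - <<'E'
from h import *
c=grab('top');save(c,'t9');c=grab('side');save(c,'s9')
cv2.imwrite('pics/s9c.png',cv2.resize(c['img'][170:225,295:375],None,fx=9,fy=9,interpolation=cv2.INTER_CUBIC)[:,:,::-1])
E
python3 m.py
```

```text
M [ 0.088 -0.476  0.454] F [1.2 1.1 2.4] q6 -0.8036 z 0.1595
M [ 0.196 -0.511 -0.216] F [1.5 0.5 1.9] q6 -0.8046 z 0.1595
```

View pics/s9c.png

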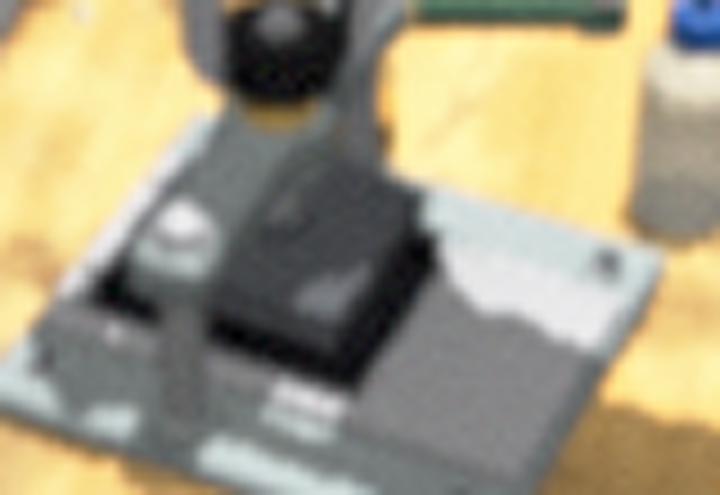

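```bash
python3 -m creep '[[[0,0,0.005],0.5,0.4],[[0,0,0.009],1,0.4]]'>/dev/null; python3 m.py
```

```text
M [ 0.296 -0.522  0.359] F [1.8 2.5 1.9] q6 -0.6655 z 0.159
```

```bash
python3 -m creep '[[[0,0,0.005],0.5,0.4],[[0,0,0.009],1,0.4]]'>/dev/null; python3 m.py
```

```text
M [ 0.192 -0.619  0.414] F [2.1 1.3 1.7] q6 -0.5258 z 0.1586
```

Torque noise is about ±0.03 Nm. As an independent contact check I use the top camera's depth on the platen's upper face, averaged: once the felt meets the wallet, the sprung platen stops sinking.

```bash
cat > pl.py <<'E'
from h import *
import sys
def plat(fn):
    c=load(fn); C=cloud(c); p=((C[...,:2]-AX)@Rp); z=C[...,2]
    m=(abs(p[...,1])<.04)&(((p[...,0]>-.042)&(p[...,0]<-.022))|((p[...,0]>.022)&(p[...,0]<.042)))
    a=m&(z>.045)&(z<.08)
    b=(abs(abs(p[...,1])-.09)<.008)&(p[...,0]<-.06)&(p[...,0]>-.11)&(z>.005)&(z<.035) 
    f=(abs(p[...,1])<.04)&(p[...,0]<-.07)&(p[...,0]>-.12)&(z>.01)&(z<.04)
    print(fn,'platen',a.sum(),(np.median(z[a])*1e3).round(2),(z[a].mean()*1e3).round(2),'bed',f.sum(),(z[f].mean()*1e3).round(2))
for f in sys.argv[1:]: plat(f)
E
python3 -c "
from h import *
save(grab('top'),'t10');save(grab('side'),'s10');save(grab('wrist'),'w10')"
python3 pl.py t6 t8 t9 t10 s8 s9 s10 w10; python3 m.py
```

```text
t6 platen 299 66.26 66.32 bed 484 22.95
t8 platen 0 nan nan bed 0 nan
t9 platen 0 nan nan bed 0 nan
t10 platen 0 nan nan bed 0 nan
s8 platen 76 64.73 64.82 bed 203 22.96
s9 platen 82 61.37 61.49 bed 200 23.0
s10 platen 79 60.91 60.68 bed 201 22.98
w10 platen 2469 61.39 61.4 bed 4005 24.1
M [ 0.406 -0.748 -0.322] F [4.1 2.3 2.3] q6 -0.5281 z 0.1586
  return _methods._mean(a, axis=axis, dtype=dtype,
  ret = ret.dtype.type(ret / rcount)
pl.py:9: RuntimeWarning: Mean of empty slice.
  print(fn,'platen',a.sum(),(np.median(z[a])*1e3).round(2),(z[a].mean()*1e3).round(2),'bed',f.sum(),(z[f].mean()*1e3).round(2))
```

View pics/w10.png

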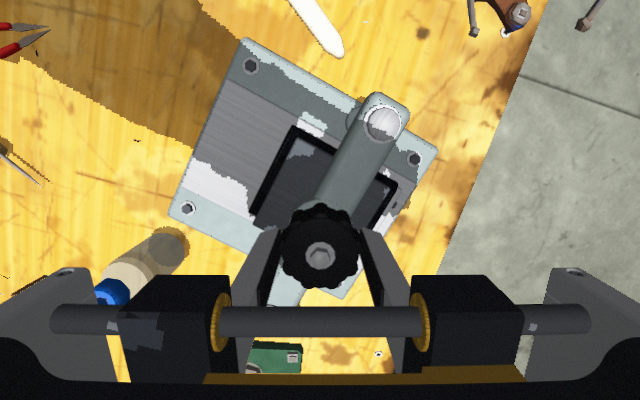

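Side-camera depth works: platen top 64.8, then 61.5, then 60.7 mm, which is exactly the free-descent line (66.6 minus thread travel). So there is no contact yet after 13.5 units. I continue with both checks.

```bash
cat > chk.py <<'E'
import sys,subprocess
from h import *
import pl
n=sys.argv[1]; u=float(sys.argv[2])
o=telemetry.get_obs();print('M',o['moment'].round(3),'F',o['force'].round(1),'q6',round(o['qpos'][5],4),'z',round(o['ee_pos'][2],4),'tau6',o['tau'][5].round(3),'t',o['time_s'])
save(grab('side'),n); pl.plat(n); print('free line',round(66.6-u*.4443,2))
E
sed -i 's/^for f in sys.argv.*/if __name__=="__main__":\n  for f in sys.argv[1:]: plat(f)/' pl.py
python3 -m creep '[[[0,0,0.005],0.5,0.4],[[0,0,0.009],1,0.4],[[0,0,0.013],1.5,0.4],[[0,0,0.018],2,0.4]]'>/dev/null; python3 chk.py s11 15.5
```

```text
M [ 0.385 -0.802  0.325] F [4.  2.3 2.3] q6 -0.2468 z 0.1577 tau6 -1.089 t 17.6
s11 platen 76 59.62 59.43 bed 208 22.9
free line 59.71
```

```bash
python3 -m creep '[[[0,0,0.005],0.5,0.4],[[0,0,0.009],1,0.4],[[0,0,0.013],1.5,0.4]]'>/dev/null; python3 chk.py s12 17
```

```text
M [ 0.362 -0.971  0.364] F [4.8 2.5 2.4] q6 -0.0381 z 0.1571 tau6 -1.045 t 17.95
s12 platen 77 59.58 59.47 bed 204 22.97
free line 59.05
```

```bash
python3 -m creep '[[[0,0,0.005],0.5,0.4],[[0,0,0.009],1,0.4],[[0,0,0.013],1.5,0.4]]'>/dev/null; python3 chk.py s13 18.5
```

```text
M [ 0.392 -1.07   0.481] F [4.9 1.6 2.2] q6 0.1713 z 0.1564 tau6 -1.0 t 18.3
s13 platen 80 59.58 59.61 bed 199 23.12
free line 58.38
```

The platen stopped sinking at about 59.5 mm and the torque is rising, so contact was at about 16.0 units. An eighth of a turn more is 5.6 units, which gives a target of about 21.7.

```bash
python3 -m creep '[[[0,0,0.005],0.5,0.4],[[0,0,0.009],1,0.4],[[0,0,0.013],1.5,0.4]]'>/dev/null; python3 chk.py s14 20
```

```text
M [ 0.328 -1.082  0.512] F [5.7 1.7 1.8] q6 0.3807 z 0.1558 tau6 -0.954 t 18.65
s14 platen 77 59.27 59.69 bed 199 22.99
free line 57.71
```

```bash
python3 -m creep '[[[0,0,0.005],0.5,0.4],[[0,0,0.009],1,0.4]]'>/dev/null; python3 chk.py s15 21
```

```text
M [ 0.267 -1.031  0.562] F [5.7 2.3 0.8] q6 0.5202 z 0.1553 tau6 -1.009 t 18.9
s15 platen 80 59.42 59.52 bed 202 23.07
free line 57.27
```

```bash
python3 -m creep '[[[0,0,0.003],0.4,0.4],[[0,0,0.006],0.7,0.4]]'>/dev/null; python3 chk.py s16 21.7
python3 - <<'E'
from h import *
save(grab('wrist'),'w16')
c=load('w16'); C=cloud(c); print((C[200:205,318:322,2]).round(4), telemetry.get_obs()['ee_pos'])
E
```

```text
M [ 0.356 -1.101  0.537] F [5.6 1.4 1. ] q6 0.6173 z 0.155 tau6 -0.152 t 19.15
s16 platen 79 59.89 59.9 bed 200 23.07
free line 56.96
[[0.1196 0.1185 0.119  0.1181]
 [0.1199 0.118  0.1205 0.1204]
 [0.1336 0.1341 0.134  0.1351]
 [0.1349 0.1365 0.1357 0.1365]
 [0.138  0.1396 0.1383 0.1394]] [ 0.62603036 -0.12603171  0.15502199]
```

The two estimates of the force agree: torque rose by about 0.17 Nm (≈53 N), and the turn past contact is 0.80 rad (≈54 N). I let go and withdraw upward.

```bash
python3 -m creep '[[[0,0,0],0,0.85],[[0,0,0],0,0.85],[[0,0,0],0,0.85],[[0,0,0],0,0.85],[[0,0,0],0,0.85],[[0,0,-0.1],0,0.85],[[0,0,-0.3],0,0.85],[[0,0,-0.7],0,0.85],[[0,0,-1.2],0,0.85],[[0,0,-1.7],0,0.85],[[0,0,-2.0],0,0.85],[[0,0,-2.0],0,0.85]]'; python3 chk.py s17 21.7; python3 -c "
from h import *
rel([*p2w(-.2,0),.26],telemetry.get_obs()['eef_rot'][2])"
```

```text
time_s: 20.45
ee_pos: [0.6262, -0.1263, 0.258]
eef_rot: [3.138, -0.003, 0.694]
force: [0.4, 0.2, -0.6]
grip_width: 0.08
M [-0.012 -0.082  0.031] F [ 0.4  0.2 -0.6] q6 0.6203 z 0.258 tau6 -0.001 t 20.45
s17 platen 79 59.54 59.44 bed 202 22.89
free line 56.96
shift units [-2.426 -3.192 -0.088] twist units 0.0
```

Clear. I retreat toward the base so the cameras can see the press, then check knob height and wallet position.

```bash
python3 -m creep '[[[-0.3,-0.4,0],0,0.85],[[-0.75,-1.0,0],0,0.85],[[-1.2,-1.6,0],0.5,0.85],[[-1.65,-2.2,0],1.2,0.85],[[-2.1,-2.8,0],2,0.85],[[-2.4,-3.2,0],3,0.85],[[-2.5,-3.3,0],4,0.85],[[-2.5,-3.3,0],5,0.85],[[-2.5,-3.3,0],6,0.85],[[-2.5,-3.3,0],6.6,0.85],[[-2.5,-3.3,0],6.6,0.85],[[-2.5,-3.3,0],6.6,0.85]]'
python3 - <<'E'
from h import *
o=telemetry.get_obs()
for n in ('wrist','top'):
    c=grab(n); save(c,n+'18'); C=cloud(c); p=(C[...,:2]-AX)@Rp; z=C[...,2]; r=np.hypot(p[...,0],p[...,1])
    k=(r<.021)&(r>.010)&(z>.125)&(z<.175); print(n,'knob top',k.sum(),np.median(z[k])*1e3,z[k].mean()*1e3)
    if n=='top':
        c=load('t6');C=cloud(c); p=(C[...,:2]-AX)@Rp; z=C[...,2]; r=np.hypot(p[...,0],p[...,1])
        k=(r<.021)&(r>.010)&(z>.125)&(z<.175); print('before: knob top',k.sum(),np.median(z[k])*1e3,z[k].mean()*1e3)
c=load('wrist18'); cv2.imwrite('pics/w18.png',c['img'][:,:,::-1])
c=load('top18'); cv2.imwrite('pics/t18c.png',cv2.resize(c['img'][135:260,310:520],None,fx=3.8,fy=3.8,interpolation=cv2.INTER_CUBIC)[:,:,::-1])
E
```

```text
time_s: 21.7
ee_pos: [0.4237, -0.0792, 0.2543]
eef_rot: [-3.142, 0.001, -0.225]
force: [0.2, 0.2, -0.7]
grip_width: 0.08
wrist knob top 0 nan nan
top knob top 171 155.0560495532265 155.00827435266186
before: knob top 165 164.7004549734986 164.65645937608156
  return _methods._mean(a, axis=axis, dtype=dtype,
  ret = ret.dtype.type(ret / rcount)
<stdin>:5: RuntimeWarning: Mean of empty slice.
```

View pics/w18.png

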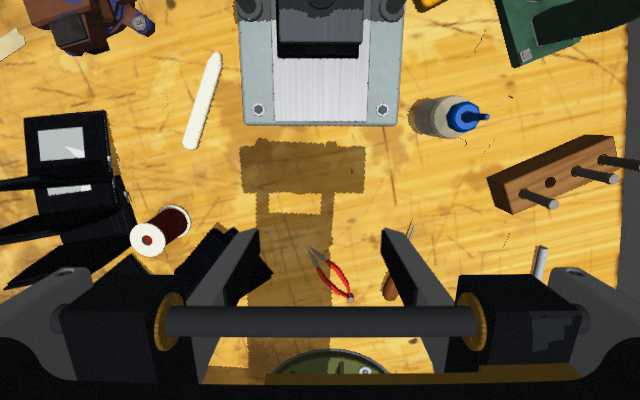

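View pics/t18c.png

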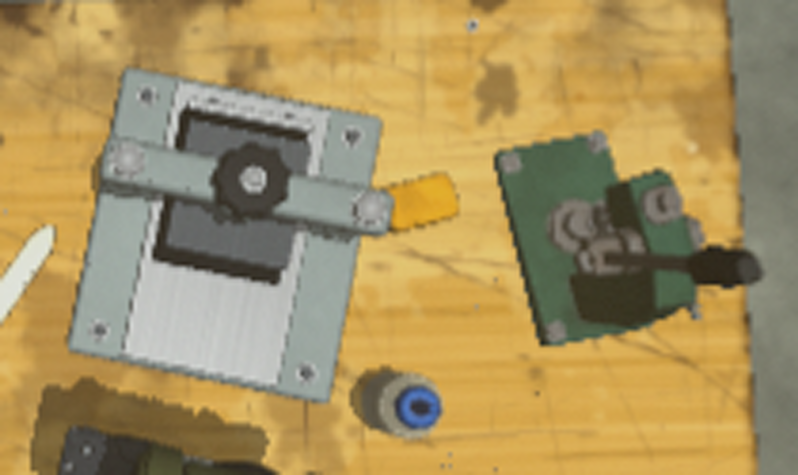

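The knob sank 9.65 mm, which matches 21.7 units, so it did not slip. Last, the spring compression and the wallet pose from the same top camera.

```bash
python3 pl.py t6 top18
python3 - <<'E'
from h import *
c=load('top18'); q=lambda l:(np.array(l,float)+.5)/3.8-.5+[310,135]
print(w2p(pts(c,q([(180,108),(155,257),(279,281)]),z=.042)).round(4))
cv2.imwrite('pics/t18d.png',cv2.resize(c['img'][155:220,340:400],None,fx=9,fy=9,interpolation=cv2.INTER_CUBIC)[:,:,::-1])
c=load('wrist18');print(w2p(pts(c,[(278,56),(360,57)],z=.042)).round(4))
E
```

```text
t6 platen 299 66.26 66.32 bed 484 22.95
top18 platen 302 59.42 59.45 bed 484 22.93
[[ 0.0584  0.0528]
 [-0.0555  0.0497]
 [-0.055  -0.044 ]]
[[-0.0585  0.0496]
 [-0.0595 -0.0462]]
```

View pics/t18d.png

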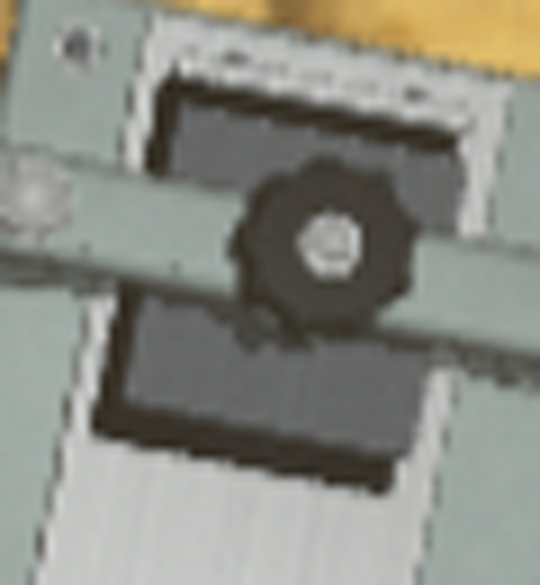

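Spring compression is 9.65 − 6.87 ≈ 2.8 mm, or about 58 N, and the wallet is still at home and straight. I hand in.

```bash
python3 -c "
from station import ctrl
print(ctrl.hand_in())"
```

```text
the job is handed in; nothing more can be done
None
```

The wallet is home against the back fence and clamped at an estimated 53–58 N, inside the 32–85 N band. I handed in at about 22 s; the hand-in reports no verdict.

- **Push:** I pushed the front edge with both fingertips, which also squared it, until the force rose to about 5 N at the fence. It had drifted about 9 mm to the left, so I pushed the last stretch slightly diagonally to bring it back.
- **Winding:** I wound the knob clockwise in one grip. The platen met the wallet after about 2.2 rad, and I turned it about 0.8 rad more, then let go and withdrew.

**Last checks:**
- **Wallet pose:** it lies at x ≈ 0 and y ≈ +2 to 3 mm, straight to within about 0.03 rad.
- **Knob:** it sank 9.65 mm, which matches the turn commanded, so the grip did not slip.
- **Pressing force:** the three estimates agree: 53–59 N from the torque rise, about 54 N from the angle past contact and about 58 N from the spring compression.
- **Other things:** the glue bottle, bone folder and wax look unmoved in the last pictures, and the arm stands clear of everything.

One reading was of no use: the torque with the knob at rest jumped about because of the dry friction. I therefore used only torques read at the end of a turn, which scatter by about 0.03 Nm.

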